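Hang the accessory bin on the microscope bench rail

TASK

Hang the loose empty grey bin on the bracket of the free middle column of the bench stand: lean it so that its angled rear strip goes down behind the bracket's cleat, then let it come level and press it until the spring catch snaps behind its heel and it hangs fully home and level. The bracket may be clamped a little higher or lower than usual, so feel for the cleat; set the bin down on it gently without dropping, knocking or forcing it, and leave everything else where it is.

Things in the scene. Friction and masses are not known exactly. Their poses are not given: they have to be found in the camera images.
- bin_mid (a point): Centre, half-way up, of the loose open-front bin (grey plastic, about 0.32 kg, starts upright). Axes: x to its rear, y across, z up. 80 mm deep (x -40 to 40), 52 mm wide, 80 mm high at the rear. Sides 3.5 mm thick, full height over the rear 44 mm, then sloping to the 45 mm high front wall. Pinch the two sides across y, best at x 18, z 16 mm from this point.
- bin_strip (a point): Middle of the lower edge of the bin's angled rear strip (aluminium, 4 mm thick, 50 mm wide, 24 mm long), at x 58.4, y 0, z 20 mm from bin_mid; axes as the bin's. From the rear rim the strip slopes down and away from the bin at 40 degrees from vertical.
- bin_lip (a point): Middle of the top of the bin's front lip (16 x 52 mm), at x -46, y 0, z 5 mm from bin_mid; axes as the bin's. The place to press the bin home. With the heel resting on the catch the lip stands some 20 mm above its home height.
- bin_heel (a point): Tip of the heel low on the bin's rear (aluminium, 30 mm wide), at x 57, y 0, z -35 mm from bin_mid; axes as the bin's. Its wedge top rises 5 mm from the tip towards the bin.
- bin: The same bin; origin at the centre of its underside (40 mm under bin_mid). It hooks only when leaned with its underside away from the wall (turned about its +y by 0.4 to 0.5 rad), or the heel fouls the catch housing. Swung back about the strip's edge, the heel meets the catch at about 0.2 rad; at 0 the bin is home.
- bay_mark (a point): Mark on the free middle column, 165 mm above the table: where bin_strip is when home, if the bracket is at its usual height. It is fixed to the column; the bracket may be clamped up to 20 mm higher or lower, which is not measured and must be seen or felt. Axes: x into the wall, y along the stand, z up, as a hung bin's. The bracket's wall plate lies 1.6 mm beyond it in x.
- bay: Free column (aluminium, 40 mm wide, 189 mm high; origin on the table, x into the wall) with its bracket: wall plate 84 mm wide, before it the cleat, a 4 mm strip leaning out 40 degrees from vertical. Their V pocket opens upwards, 12 mm wide at the mouth, 8 mm above the strip's home height. A catch housing juts 17 mm from the plate, 26 to 44 mm under that height.
- catch (a joint): Sprung tongue under the catch housing, in m: 0 down (at rest), up to 0.008 as the heel lifts it; it drops behind the heel in the heel's last 1 mm. Pressing bin_lip down with 3 to 7 N (more when it rubs) carries the heel past it, then the heel stops hard. Levered, each N on the lip then loads strip and heel by 5 to 7 N in all: stop the press at 8 to 10 N.
- stand: Fixed bench stand: dark base plate 440 x 150 x 10 mm, grey back plate, a column at each end, one with a like bin holding tubes, one with a black lens in a cup; these start 100 mm or more to either side of the mark. Origin on the table at the stand's middle, x into the wall, y along the stand.
- flask_a: Bystander: clear culture flask with orange cap, lying, 128 x 60 x 28 mm; origin under it.
- flask_b: Bystander: clear culture flask with white cap, lying, 128 x 60 x 28 mm; origin under it.
- dish: Bystander: round culture dish, 92 mm across, 15 mm high; origin under its centre.
- lens: Bystander: black lens unit standing up, 52 mm across, 74 mm high; origin under its centre.
- cap: Bystander: black lens cap, 48 mm across, 14 mm high; origin under its centre.
- slidebox: Bystander: blue and white slide box, 87 x 100 x 32 mm; origin under its centre.
- tweezers: Bystander: steel tweezers lying flat, 138 mm long; origin under them.
Not all that is in view belongs to the job. What is meant by the bin is not red or yellow, and is the larger of those in its own colour.

How it is judged:
On the way:
1. the strip's edge is in the pocket behind the cleat of the free column and touching it, with the bin still leaning by over 0.12 rad (x of bin_strip in the frame of bay_mark between -0.009 and 0.004 m and y of bin_strip in the frame of bay_mark between -0.012 and 0.012 m and z of bin_strip in the frame of bay_mark between -0.024 and 0.026 m and angle between bin's own z axis and vertical above 0.12 rad and contact force between bin and bay above 0.5 N), for 0.2 s.
At the end, for the whole second after the job is handed in: The bin hangs on the free column's bracket, released and at rest, level within 0.035 rad, its strip's edge at the wall (-4 to 3 mm in x) and within 12 mm sideways and 23 mm in height of the mark, the catch down (below 2.5 mm) behind its heel (x of bin_strip in the frame of bay_mark between -0.004 and 0.003 m and y of bin_strip in the frame of bay_mark between -0.012 and 0.012 m and z of bin_strip in the frame of bay_mark between -0.023 and 0.023 m and angle between bin's own z axis and vertical below 0.035 rad and value of joint catch below 0.0025 m and contact force between bin and bay above 0.5 N and linear speed of bin below 0.02 m/s); the robot touches nothing.
It fails at once if while the bin still leans by more than 0.25 rad it is knocked or forced against the bracket: over 25 N (angle between bin's own z axis and vertical above 0.25 rad and contact force between bin and bay above 25 N).
It fails at once if the bin is dropped or flung onto the bracket: leaning by more than 0.1 rad and faster than 0.3 m/s with its strip within 40 mm of the mark (angle between bin's own z axis and vertical above 0.1 rad and distance between bin_strip and bay_mark below 0.04 m and linear speed of bin above 0.3 m/s).
It fails at once if the bin is forced against the bracket, column or stand: over 110 N (contact force between bin and bay above 110 N or contact force between bin and stand above 110 N).
It fails at once if one of the loose things lying about is moved by more than 20 mm (distance of any of flask_a, flask_b, dish, lens, cap, slidebox, tweezers from where it was at the start of the episode above 0.02 m).
It also fails if it takes over 62 s, if anything falls off the work surface, if the arm or the gripper's body presses on something with over 40 N, if the wrist force passes 120 N, or if a joint passes its speed limit or range.

ROBOT

A 6-joint arm with a two-finger parallel gripper is mounted at the origin on the work surface. World frame = base frame: x ahead of the robot, y to its left, z up, the work surface at z = 0. Lengths are in m, angles in rad, forces in N, time in s.
With the tool pointing down it reaches from about 0.35 to 0.925 m from the base axis. Payload 6.4 kg.
Tool frame: the origin (TCP) lies on the centre line of the jaws, within the pads' length; the fingertips stand 22 mm ahead of it and the grasp point (between the pads) lies 3 mm ahead of it; z points along the fingers, y is the direction in which the jaws open and shut (so a half turn about z gives the same grasp; the last joint's range is limited). The gripper opens to 94 mm and grips with 3 to 60 N. Pads are 16 mm wide; open, the fingers measure 119 mm over their backs; the gripper's body (75 mm by 177 mm) begins 78 mm behind the grasp point.
Start: joints at [1.159, 0.245, 1.558, -0, 1.339, -0.174], TCP at [0.153, 0.632, 0.227] pointing down, gripper open.
Joint ranges: [-3.13, 3.13], [-1.02, 2.26], [0.13, 2.54], [-0.95, 4.09], [0.21, 2.88], [-2.74, 2.74]. Speed limits (rad/s): [2.57, 2.57, 3.14, 3.14, 3.14, 3.14].

INTERFACE

Orientations are given as a 3x3 rotation matrix whose columns are the frame's x, y, z axes.
In Python, from cell import robot gives the robot as it stands. The module is installed in compiled form; this text tells all that it offers.
- The arm moves only by the tool apply_moves, never from a script. Its argument "plan" is one flat list of numbers, 5 for each row, row after row: the gripper command: -1 is shut, 1 is fully open, values between are in proportion, then the shift along the tool's x, y, z scaled (see below), then the turn about the tool's z scaled (see below). In form: [fingers, dx, dy, dz, turn, fingers, dx, dy, dz, turn, ...]. A call has 1 to 8 rows; each row shifts and turns the commanded pose from where the row before left it, along the tool's axes as they then stand; what a row does not reach is not made up. The controller multiplies each number of a shift by 2.5 cm and each number of a turn by 0.12 rad. A row lasts 1/12 s, in which the tool goes at most 41.7 mm and 7.16 degrees, less where a joint would pass 70% of its speed; a pose out of reach is approached as far as the arm can. A call with a number of a shift or a turn outside -1 to 1 is refused whole. A call with a gripper value outside its range is refused whole. The fingers move at their own pace and stop on an object; "grip_force" is the grip in N (left out, the last holds). Time passes only in rows, so rows that do not move let the fingers close. It gives the time, the measured TCP pose, the force and the opening at its end, in the units of the state.
- robot.read_state(): the state, without advancing time (a new reading comes with each control period).
- robot.capture(name): name is "side" or "top" or "wrist"; returns (picture, depth): 480x640x3 uint8, red, green, blue; 480x640 float32, m along the optical axis (not along the pixel's ray), 0 where there is no reading.
- robot.get_calibration(name): a dict with "K" (3x3 intrinsics, pixels), "R" (3x3) and "t" (3): a world point X has camera coordinates R X + t; the wrist camera has in their place "mount" (4x4, takes a point from camera to tool coordinates, whose origin is the TCP and whose axes are the flange's). Camera axes: x right, y down, z forward; pixel columns grow to the right and rows downward; lengths in m; the calibration is good to about 2 mm. The wrist camera is an equidistant fisheye: a pixel r from the principal point sees the ray r / f radians off the axis. A picture is of the moment at which its call begins: read the wrist's pose just before it. get_calibration takes no time and is no camera call.
- robot.finish_job(): hands the job in, once; it reports no verdict.
Trained networks look in the newest picture that a camera, given by its name, has taken for a name from the list of things; names that differ only in an ending like _2 or _b are one class to them, and where a whole thing is asked for, a point or a joint stands for the part that bears it (a point fixed in the world has none). Each returns a list of dicts, best first, with "score" (0 to 1); they miss things now and then, are a little off and sometimes report something else, mostly with a low value. They report only what shows in the picture. A call takes as long as a camera call. They do not tell look-alikes from the thing itself.
- robot.silhouettes(label, camera): "pixels" (480x640 bool, what is visible of it) and "centre" ([column, row] in pixels, amid what is visible of it).
The state is a dict: "t": time; "q": joint angles; "joint_velocities": joint speeds; "tau": joint torques, N m; "eef_pos": TCP position; "eef_rot": TCP orientation; "wrist_force": force on the tool from outside, world axes, zero at the start; "ft_torque": the same for the moment, N m; "width": finger opening in m.
Only numpy, scipy, OpenCV 4.12 (cv2) and the standard library are available. Lean on these libraries where they do the work, as an engineer would, in place of code of your own. Each camera call takes 0.05 s, during which the arm holds its last target. There are 200 camera calls.

## Working session

There is one attempt and no reset: what is moved stays moved. The work goes in short steps, Python scripts to look and compute and a tool call to move; the robot and the scene stay as the last step left them, time stands still between calls to the robot, and variables do not carry over. Pictures are saved under pics/ and viewed, about 8 in all and at most 12, crops included, and the job is handed in when it is done.

Besides the shell and the picture viewer there is one more tool, called after "Request:" as name(argument=value, ...) on one line, values as JSON. apply_moves: Moves the arm, as the interface text tells. Its arguments: {"type":"object","properties":{"plan":{"type":"array"},"grip_force":{"type":"number"}},"required":["plan"]}

```bash
mkdir -p pics; cat > h.py <<'E'
import numpy as np, cv2
from cell import robot
def cap(n,save=None):
    s=robot.read_state(); p,d=robot.capture(n)
    if save: cv2.imwrite('pics/'+save,p[:,:,::-1])
    return s,p,d
def cloud(n,d):
    c=robot.get_calibration(n);K=c['K']
    v,u=np.mgrid[:480,:640]
    X=np.stack([(u-K[0,2])/K[0,0]*d,(v-K[1,2])/K[1,1]*d,d],-1)
    return (X-c['t'])@c['R']
E
python3 - <<'E'
from h import *
s,p,d=cap('side','side0.png');s2,p2,d2=cap('top','top0.png')
np.savez('c0.npz',side=p,sd=d,top=p2,td=d2)
for n in('side','top'):
  c=robot.get_calibration(n);print(n,c['K'].round(1).tolist(),(-c['R'].T@c['t']).round(3),c['R'].round(3).tolist())
  X=cloud(n,d if n=='side' else d2)
  for l in('bin','bay','stand','catch'):
    for r in robot.silhouettes(l,n):
      m=r['pixels']&((d if n=='side' else d2)>0)
      print(n,l,round(r['score'],2),np.round(r['centre']),m.sum(),np.percentile(X[m],[3,50,97],axis=0).round(3).tolist() if m.any() else '')
print(s)
print(robot.get_calibration('wrist'))
E
```

```text
side [[545.8, 0.0, 316.3], [0.0, 545.8, 237.3], [0.0, 0.0, 1.0]] [0.381 0.724 0.923] [[-0.979, -0.204, -0.007], [-0.15, 0.74, -0.655], [0.139, -0.64, -0.755]]
side bin 0.82 [287. 335.] 1844 [[0.513, 0.182, 0.004], [0.551, 0.21, 0.037], [0.58, 0.272, 0.083]]
side bin 0.69 [351. 362.] 1359 [[0.387, 0.208, 0.004], [0.422, 0.247, 0.036], [0.453, 0.278, 0.064]]
side bin 0.67 [433. 354.] 2238 [[0.251, 0.168, 0.003], [0.277, 0.202, 0.044], [0.308, 0.262, 0.083]]
side bay 0.81 [353. 117.] 1560 [[0.48, -0.343, 0.022], [0.517, -0.334, 0.143], [0.555, -0.315, 0.192]]
side stand 0.59 [361. 145.] 12038 [[0.307, -0.362, 0.008], [0.494, -0.324, 0.04], [0.702, -0.224, 0.188]]
top [[553.9, 0.0, 324.5], [0.0, 553.9, 236.9], [0.0, 0.0, 1.0]] [0.303 0.042 1.404] [[-0.021, -0.999, -0.029], [-0.986, 0.026, -0.167], [0.167, 0.025, -0.986]]
top bin 0.96 [258. 283.] 643 [[0.387, 0.209, -0.002], [0.424, 0.247, 0.009], [0.454, 0.28, 0.065]]
top bin 0.93 [272. 338.] 1024 [[0.252, 0.157, 0.0], [0.28, 0.214, 0.01], [0.307, 0.262, 0.083]]
top bin 0.84 [312. 264.] 418 [[0.445, 0.083, -0.001], [0.478, 0.11, 0.022], 
[... 1109 characters left out ...]
, -1.88571145e-03, -9.99998176e-01]]), 'wrist_force': array([ 0.35495564, -0.28208625, -0.44468583]), 'ft_torque': array([0.02779237, 0.06453035, 0.02486923]), 'width': 0.0941058317382741}
{'K': array([[371.64829954,   0.        , 323.14917231],
       [  0.        , 371.64829954, 236.98881128],
       [  0.        ,   0.        ,   1.        ]]), 'mount': array([[ 1.56863342e-04, -9.59528649e-01, -2.81610985e-01,
         8.17408988e-02],
       [ 9.99999983e-01,  1.77598831e-04, -4.81083015e-05,
        -5.30323864e-05],
       [ 9.61750752e-05, -2.81610973e-01,  9.59528661e-01,
        -1.57383796e-01],
       [ 0.00000000e+00,  0.00000000e+00,  0.00000000e+00,
         1.00000000e+00]])}
```

View pics/side0.png

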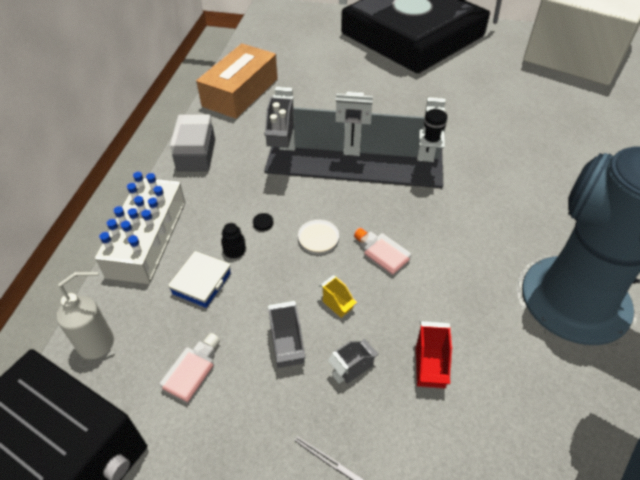

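View pics/top0.png

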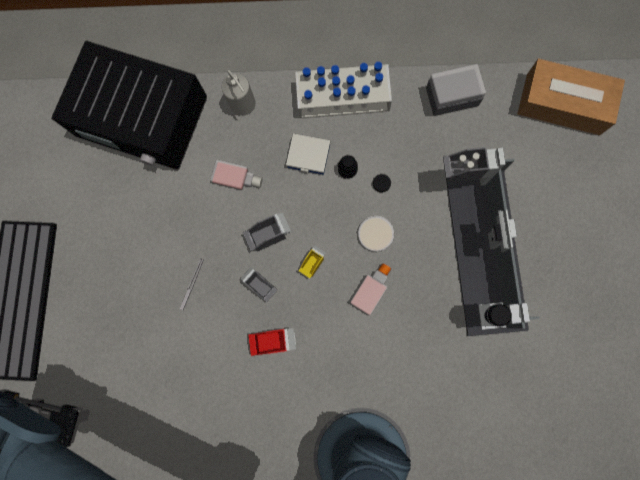

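Side: the larger grey bin is at (287,335), its white strip towards the stand. The smaller grey look-alike is at (351,362), and the free column at (353,120). Next I fit poses.

```bash
python3 - <<'E'
from h import *
z=np.load('c0.npz');X=np.concatenate([cloud('side',z['sd']).reshape(-1,3),cloud('top',z['td']).reshape(-1,3)])
C=np.concatenate([z['side'].reshape(-1,3),z['top'].reshape(-1,3)])
ok=np.concatenate([z['sd'].ravel(),z['td'].ravel()])>0
b=(abs(X[:,0]-.55)<.08)&(abs(X[:,1]-.22)<.08)&ok
for lo,hi in((.03,.1),(.06,.1)):
  P=X[b&(X[:,2]>lo)&(X[:,2]<hi)];r=cv2.minAreaRect((P[:,:2]*1000).astype(np.float32));print(lo,len(P),r,cv2.boxPoints(r).round(0).tolist())
for n,dd in(('side',z['sd']),('top',z['td'])):
  Y=cloud(n,dd)
  m=(Y[...,2]>.004)&(Y[...,2]<.016)&(Y[...,0]>.28)&(Y[...,0]<.73)&(Y[...,1]<-.2)&(Y[...,1]>-.42)&(dd>0)&(z[n].max(-1)<110)
  r=cv2.minAreaRect((Y[m][:,:2]*1000).astype(np.float32));print(n,'base',r)
  m=(abs(Y[...,0]-.517)<.06)&(Y[...,1]<-.28)&(Y[...,1]>-.4)&(Y[...,2]>.05)&(Y[...,2]<.22)
  Q=Y[m]
  for lo in np.arange(.05,.21,.01):
    q=Q[(Q[:,2]>=lo)&(Q[:,2]<lo+.01)]
    if len(q)>3: print(n,round(lo,3),len(q),np.percentile(q[:,:2],[3,50,97],axis=0).round(3).tolist())
E
```

```text
0.03 1656 ((549.9754638671875, 221.58111572265625), (53.63097381591797, 114.14057159423828), 23.19486427307129) [[503.0, 263.0], [548.0, 159.0], [597.0, 180.0], [552.0, 285.0]]
0.06 808 ((554.711181640625, 210.55323791503906), (53.61830139160156, 90.14603424072266), 23.22010040283203) [[512.0, 241.0], [548.0, 159.0], [597.0, 180.0], [562.0, 263.0]]
side base ((501.50982666015625, -287.1795959472656), (444.3221740722656, 168.54925537109375), 9.749001502990723)
side 0.05 161 [[0.462, -0.356], [0.513, -0.348], [0.573, -0.334]]
side 0.06 162 [[0.461, -0.356], [0.514, -0.347], [0.573, -0.334]]
side 0.07 152 [[0.461, -0.356], [0.514, -0.347], [0.574, -0.334]]
side 0.08 157 [[0.461, -0.357], [0.512, -0.347], [0.572, -0.335]]
side 0.09 161 [[0.461, -0.356], [0.517, -0.347], [0.573, -0.334]]
side 0.1 119 [[0.459, -0.357], [0.515, -0.346], [0.574, -0.335]]
side 0.11 103 [[0.459, -0.358], [0.512, -0.339], [0.576, -0.329]]
side 0.12 132 [[0.461, -0.357], [0.499, -0.336], [0.573, -0.327]]
side 0.13 140 [[0.462, -0.356], [0.515, -0.332], [0.574, -0.314]]
side 0.14 125 [[0.478, -0.337], [0.514, -0.
[... 643 characters left out ...]
38]]
top 0.08 18 [[0.459, -0.354], [0.476, -0.353], [0.505, -0.337]]
top 0.09 17 [[0.46, -0.354], [0.476, -0.353], [0.504, -0.337]]
top 0.1 20 [[0.458, -0.355], [0.472, -0.353], [0.498, -0.337]]
top 0.11 28 [[0.46, -0.355], [0.48, -0.348], [0.576, -0.33]]
top 0.12 64 [[0.459, -0.36], [0.483, -0.346], [0.575, -0.316]]
top 0.13 60 [[0.463, -0.357], [0.503, -0.333], [0.574, -0.314]]
top 0.14 35 [[0.48, -0.334], [0.513, -0.316], [0.548, -0.314]]
top 0.15 96 [[0.48, -0.335], [0.516, -0.321], [0.534, -0.314]]
top 0.17 72 [[0.478, -0.343], [0.513, -0.332], [0.558, -0.327]]
top 0.18 232 [[0.479, -0.346], [0.52, -0.329], [0.558, -0.316]]
top 0.19 141 [[0.48, -0.347], [0.518, -0.335], [0.554, -0.317]]
```

Request:
apply_moves(plan=[1, 0, -1, 0, 0, 1, 0, -1, 0, 0, 1, 0, -1, 0, 0, 1, 0, -1, 0, 0, 1, 0, -1, 0, 0, 1, 0, -1, 0, 0])

```text
t: 1.0
eef_pos: [0.1174, 0.4848, 0.2274]
eef_rot: [[-0.972, 0.235, 0.0], [0.235, 0.972, 0.0], [-0.0, 0.0, -1.0]]
wrist_force: [-0.3, 0.1, 0.5]
width: 0.0941
```

Request:
apply_moves(plan=[1, 0, 0, 0, 0.96, 1, 0, 0, 0, 0.96, 1, 0, 0, 0, 0.96, 1, 0, 0, 0, 0.96, 1, 0, 0, 0, 0.96, 1, 0, 0, 0, 0.96, 1, 0, 0, 0, 0.96, 1, 0, 0, 0, 0.96])

```text
t: 1.67
eef_pos: [0.1178, 0.486, 0.2276]
eef_rot: [[-0.395, 0.919, 0.0], [0.919, 0.395, 0.0], [0.0, 0.0, -1.0]]
wrist_force: [0.8, 0.6, -0.2]
width: 0.0938
```

```bash
cat >> h.py <<'E'
def to(x,y,z=None,yaw=None):
    "units of 25 mm along tool axes, then turn units, to a world target"
    s=robot.read_state();R=s['eef_rot'];p=s['eef_pos']
    d=np.array([x,y,p[2] if z is None else z])-p
    ty=np.arctan2(R[1,1],R[0,1])
    print('at',p.round(4),'ty deg',np.degrees(ty).round(2),'F',s['wrist_force'].round(2),'w',s['width'].round(4),'t',s['t'],'units',(R.T@d/.025).round(2),'turn',None if yaw is None else ((ty-yaw)/.12).round(2))
E
python3 - <<'E'
from h import *
to(.556,.208,.2,np.radians(23.4))
z=np.load('c0.npz')
for n,dd in(('side',z['sd']),('top',z['td'])):
  Y=cloud(n,dd).reshape(-1,3)
  m=(Y[:,2]>.03)&(Y[:,2]<.1)&(Y[:,0]>.32)&(Y[:,0]<.7)&(Y[:,1]<-.34)&(Y[:,1]>-.37)&(abs(Y[:,0]-.516)>.03)
  q=Y[m];a=np.polyfit(q[:,0],q[:,1],1);print(n,len(q),'backplate slope',a, 'res',(q[:,1]-np.polyval(a,q[:,0])).std())
  m=(Y[:,2]>.15)&(Y[:,2]<.21)&(abs(Y[:,0]-.517)<.06)&(Y[:,1]<-.3)&(Y[:,1]>-.37)
  q=Y[m];q=q[np.argsort(-q[:,2])];print(q[:12].round(3).tolist(), 'xrange',np.percentile(q[:,0],[1,99]))
  # front edge of base plate
  m=(Y[:,2]>.005)&(Y[:,2]<.015)&(Y[:,0]>.32)&(Y[:,0]<.68)&(Y[:,1]<-.19)&(Y[:,1]>-.33)&(z[n].reshape(-1,3).max(-1)<80)
  q=Y[m];e=[(x,np.percentile(q[abs(q[:,0]-x)<.01,1],98)) for x in np.arange(.34,.68,.02)];e=np.array(e);print('front edge',np.polyfit(e[:,0],e[:,1],1),np.ptp(e[:,1]))
E
```

```text
Traceback (most recent call last):
  File "h.py", line 17, in to
    print('at',p.round(4),'ty deg',np.degrees(ty).round(2),'F',s['wrist_force'].round(2),'w',s['width'].round(4),'t',s['t'],'units',(R.T@d/.025).round(2),'turn',None if yaw is None else ((ty-yaw)/.12).round(2))
                                                                                             ^^^^^^^^^^^^^^^^
AttributeError: 'float' object has no attribute 'round'
```

```bash
sed -i "s/s\['width'\].round(4)/round(s['width'],4)/" h.py
python3 - <<'E'
from h import *
to(.556,.208,.2,np.radians(23.4))
z=np.load('c0.npz')
for n,dd in(('side',z['sd']),('top',z['td'])):
  Y=cloud(n,dd).reshape(-1,3)
  m=(Y[:,2]>.03)&(Y[:,2]<.1)&(Y[:,0]>.32)&(Y[:,0]<.7)&(Y[:,1]<-.34)&(Y[:,1]>-.37)&(abs(Y[:,0]-.516)>.03)
  q=Y[m];a=np.polyfit(q[:,0],q[:,1],1);print(n,len(q),'backplate slope',a, 'res',(q[:,1]-np.polyval(a,q[:,0])).std())
  m=(Y[:,2]>.15)&(Y[:,2]<.21)&(abs(Y[:,0]-.517)<.06)&(Y[:,1]<-.3)&(Y[:,1]>-.37)
  q=Y[m];q=q[np.argsort(-q[:,2])];print(q[:12].round(3).tolist(), 'xrange',np.percentile(q[:,0],[1,99]))
  m=(Y[:,2]>.005)&(Y[:,2]<.015)&(Y[:,0]>.32)&(Y[:,0]<.68)&(Y[:,1]<-.19)&(Y[:,1]>-.33)&(z[n].reshape(-1,3).max(-1)<80)
  q=Y[m];e=[(x,np.percentile(q[abs(q[:,0]-x)<.01,1],98)) for x in np.arange(.34,.68,.02)];e=np.array(e);print('front edge',np.polyfit(e[:,0],e[:,1],1),np.ptp(e[:,1]))
E
```

```text
at [0.1178 0.486  0.2276] ty deg 23.24 F [ 0.75  0.57 -0.16] w 0.0938 t 1.6667 units [-17.13  11.72   1.1 ] turn -0.02
side 2207 backplate slope [ 0.06125715 -0.38156152] res 0.0034989741009630944
[[0.523, -0.329, 0.196], [0.518, -0.33, 0.195], [0.477, -0.331, 0.195], [0.516, -0.332, 0.195], [0.534, -0.329, 0.194], [0.544, -0.331, 0.194], [0.496, -0.333, 0.194], [0.559, -0.324, 0.194], [0.531, -0.338, 0.194], [0.51, -0.335, 0.194], [0.504, -0.34, 0.194], [0.552, -0.326, 0.194]] xrange [0.47713339 0.55930217]
front edge [ 0.0726166  -0.28817422] 0.024014342357424917
top 748 backplate slope [ 0.07220762 -0.3871611 ] res 0.001412182776919649
[[0.506, -0.334, 0.196], [0.484, -0.335, 0.195], [0.511, -0.335, 0.195], [0.536, -0.333, 0.195], [0.506, -0.346, 0.195], [0.547, -0.318, 0.195], [0.506, -0.344, 0.195], [0.508, -0.344, 0.194], [0.502, -0.322, 0.194], [0.518, -0.336, 0.194], [0.486, -0.336, 0.194], [0.502, -0.341, 0.194]] xrange [0.47736946 0.55897936]
front edge [ 0.07774826 -0.28913174] 0.057816713328857294
```

Request:
apply_moves(plan=[1, -1, 0.69, 0, 0, 1, -1, 0.69, 0, 0, 1, -1, 0.69, 0, 0, 1, -1, 0.69, 0, 0, 1, -1, 0.69, 0, 0, 1, -1, 0.69, 0, 0, 1, -1, 0.69, 0, 0, 1, -1, 0.69, 0, 0])

```text
t: 2.33
eef_pos: [0.3254, 0.3568, 0.2277]
eef_rot: [[-0.4, 0.917, 0.001], [0.917, 0.4, 0.0], [0.0, 0.001, -1.0]]
wrist_force: [-0.0, 0.4, 0.5]
width: 0.0941
```

Request:
apply_moves(plan=[1, -1, 0.69, 0, 0, 1, -1, 0.69, 0, 0, 1, -1, 0.69, 0, 0, 1, -1, 0.69, 0, 0, 1, -1, 0.69, 0, 0, 1, -1, 0.69, 0, 0, 1, -1, 0.69, 0, 0, 1, -1, 0.69, 0, 0])

```text
t: 3.0
eef_pos: [0.5319, 0.2287, 0.2276]
eef_rot: [[-0.4, 0.917, 0.0], [0.917, 0.4, 0.0], [0.0, 0.0, -1.0]]
wrist_force: [0.9, 0.3, 0.4]
width: 0.094
```

Request:
apply_moves(plan=[1, -1, 0.69, 0, 0, 1, 0, 0, 0.5, 0])

```text
t: 3.17
eef_pos: [0.5616, 0.2111, 0.2176]
eef_rot: [[-0.396, 0.918, 0.007], [0.918, 0.396, 0.0], [-0.003, 0.006, -1.0]]
wrist_force: [0.5, -0.5, 0.4]
width: 0.0943
```

```bash
cat >> h.py <<'E'
def wcloud(s,d):
    c=robot.get_calibration('wrist');K=c['K'];v,u=np.mgrid[:480,:640]
    a=(u-K[0,2]);b=(v-K[1,2]);r=np.hypot(a,b)+1e-9;th=r/K[0,0];k=np.tan(th)/r
    P=np.stack([a*k*d,b*k*d,d,np.ones_like(d)],-1)@c['mount'].T
    return P[...,:3]@s['eef_rot'].T+s['eef_pos']
E
python3 - <<'E'
from h import *
s,p,d=cap('wrist','w1.png');X=wcloud(s,d)
to(.556,.208)
b=(np.hypot(X[...,0]-.55,X[...,1]-.22)<.085)&(d>0)
for lo in(.035,.072):
  P=X[b&(X[...,2]>lo)&(X[...,2]<.1)]
  r=cv2.minAreaRect((P[:,:2]*1000).astype(np.float32));print(lo,len(P),r,cv2.boxPoints(r).round(0).tolist())
# midline of the sides: rim slice
ax=np.array([.397,-.918]);ay=np.array([.918,.397]);P=X[b&(X[...,2]>.074)&(X[...,2]<.1)];q=P[:,:2]-[.549,.224]
print(np.percentile(q@ax,[1,99]),np.percentile(q@ay,[1,99]),np.percentile(P[:,2],[5,50,95]))
E
```

```text
at [0.5576 0.2121 0.2129] ty deg 23.39 F [-1.73 -0.14 -2.72] w 0.0935 t 3.2167 units [-0.12 -0.12  0.  ] turn None
0.035 4090 ((549.5037231445312, 219.878662109375), (52.78952407836914, 112.457763671875), 23.076303482055664) [[503.0, 261.0], [547.0, 158.0], [596.0, 178.0], [552.0, 282.0]]
0.072 1473 ((554.9984130859375, 207.01280212402344), (52.72587203979492, 65.20941162109375), 23.269638061523438) [[518.0, 227.0], [544.0, 167.0], [592.0, 187.0], [566.0, 247.0]]
[-0.00930624  0.04873827] [-0.02669093  0.0249315 ] [0.07523134 0.07992018 0.08122973]
```

View pics/w1.png

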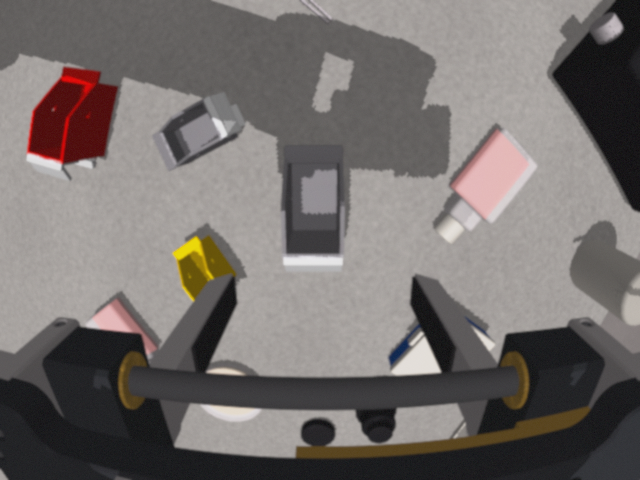

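Request:
apply_moves(plan=[1, -0.15, -0.15, 0.5, 0, 1, 0, 0, 1, 0, 1, 0, 0, 1, 0, 1, 0, 0, 1, 0, 1, 0, 0, 1, 0, 1, 0, 0, 1, 0, 1, 0, 0, 0.65, 0, 1, 0, 0, 0, 0])

```text
t: 3.88
eef_pos: [0.5497, 0.2088, 0.0564]
eef_rot: [[-0.401, 0.916, -0.009], [0.916, 0.401, -0.002], [0.002, -0.009, -1.0]]
wrist_force: [-0.2, -1.0, -0.6]
width: 0.0939
```

Request:
apply_moves(plan=[-1, 0, 0, 0, 0, -1, 0, 0, 0, 0, -1, 0, 0, 0, 0, -1, 0, 0, 0, 0, -1, 0, 0, 0, 0, -1, 0, 0, 0, 0, -1, 0, 0, 0, 0, -1, 0, 0, 0, 0], grip_force=20)

```text
t: 4.55
eef_pos: [0.5547, 0.2086, 0.0617]
eef_rot: [[-0.4, 0.917, -0.0], [0.917, 0.4, -0.0], [-0.0, -0.0, -1.0]]
wrist_force: [-2.1, -0.8, 3.7]
width: 0.0522
```

Request:
apply_moves(plan=[-1, 0, 0, -0.5, 0, -1, 0, 0, -0.8, 0.5, -1, 0, 0, -0.8, 0.5, -1, 0, 0, -0.8, 0.5, -1, 0, 0, -0.8, 0.5, -1, 0, 0, -0.8, 0.5, -1, 0, 0, -0.4, 0.32, -1, 0, 0, 0, 0])

```text
t: 5.22
eef_pos: [0.5561, 0.2091, 0.1871]
eef_rot: [[-0.072, 0.997, 0.005], [0.997, 0.072, 0.001], [0.001, 0.005, -1.0]]
wrist_force: [-0.1, 0.3, -3.2]
width: 0.0521
```

```bash
cat >> h.py <<'E'
def lean(name,yaw=0.072):
    "rim points of bin in the wrist view, in tool coords: pitch of rim line"
    s,p,d=cap('wrist',name);X=wcloud(s,d);q=(X-s['eef_pos'])
    ax=np.array([np.sin(yaw),-np.cos(yaw)]);ay=np.array([np.cos(yaw),np.sin(yaw)])
    a=q[...,:2]@ax;b=q[...,:2]@ay;z=q[...,2]
    return s,p,d,a,b,z
E
python3 - <<'E'
from h import *
s,p,d,a,b,z=lean('w2.png')
to(.535,-.20,.11,.072)
m=(d>0)&(abs(b)<.032)&(a>-.12)&(a<.07)&(z>-.09)&(z<.06)
for lo in np.arange(-.1,.06,.01):
  k=m&(a>=lo)&(a<lo+.01)
  if k.sum()>5:print(round(lo,3),k.sum(),np.percentile(z[k],[2,25,50,75,98]).round(4),np.percentile(b[k],[2,98]).round(3))
E
```

```text
at [0.5551 0.2088 0.1851] ty deg 4.23 F [-0.72 -0.2  -3.5 ] w 0.0522 t 5.2667 units [-16.25  -2.02   3.  ] turn 0.02
-0.07 2096 [-0.0185 -0.017  -0.0165 -0.0161 -0.0151] [-0.024  0.025]
-0.06 1734 [-0.0183 -0.0169 -0.0164 -0.0158 -0.0106] [-0.025  0.026]
-0.05 1663 [-0.0587 -0.0574 -0.0509 -0.0084 -0.0007] [-0.025  0.026]
-0.04 2298 [-0.0587 -0.0576 -0.0566 -0.0035  0.0086] [-0.025  0.026]
-0.03 2393 [-0.0586 -0.0575 -0.0557  0.0081  0.0182] [-0.025  0.026]
-0.02 2283 [-0.0587 -0.0575 -0.0562  0.0065  0.0197] [-0.025  0.026]
-0.01 5248 [-0.0583 -0.0276  0.02    0.0428  0.0581] [-0.032  0.032]
-0.0 2544 [-0.0586 -0.0574 -0.0208  0.0187  0.0477] [-0.026  0.026]
0.01 7016 [-0.0582 -0.0425 -0.0149  0.0049  0.0188] [-0.022  0.023]
0.02 1958 [-0.0461  0.0021  0.0178  0.0185  0.0195] [-0.023  0.024]
```

View pics/w2.png

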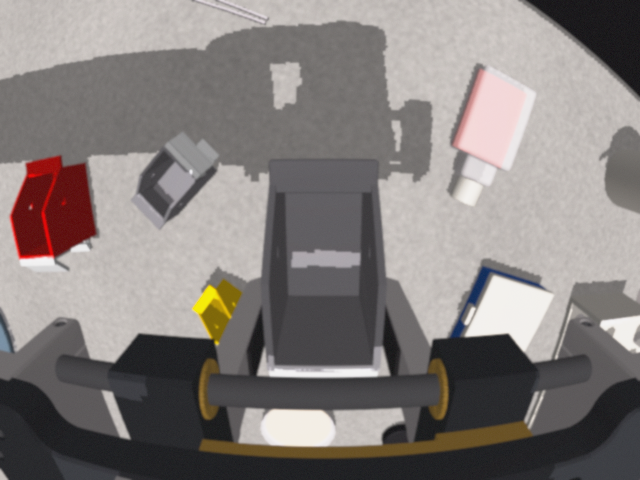

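Request:
apply_moves(plan=[-1, -1, -0.12, 0, 0, -1, -1, -0.12, 0, 0, -1, -1, -0.12, 0, 0, -1, -1, -0.12, 0, 0, -1, -1, -0.12, 0, 0, -1, -1, -0.12, 0, 0, -1, -1, -0.12, 0, 0, -1, -1, -0.12, 0, 0])

```text
t: 5.93
eef_pos: [0.5439, 0.0066, 0.1819]
eef_rot: [[-0.074, 0.997, -0.003], [0.997, 0.074, 0.001], [0.001, -0.003, -1.0]]
wrist_force: [0.7, 0.5, -2.9]
width: 0.0517
```

Request:
apply_moves(plan=[-1, -1, -0.12, 0, 0, -1, -1, -0.12, 0, 0, -1, -1, -0.12, 0, 0, -1, -1, -0.12, 0, 0, -1, -1, -0.12, 0, 0, -1, -1, -0.12, 0, 0, -1, -1, -0.12, 0, 0, -1, -1, -0.12, 0, 0])

```text
t: 6.6
eef_pos: [0.5347, -0.1943, 0.1819]
eef_rot: [[-0.074, 0.997, -0.003], [0.997, 0.074, 0.002], [0.002, -0.003, -1.0]]
wrist_force: [-0.5, 0.5, -2.3]
width: 0.052
```

```bash
cat >> h.py <<'E'
def pitch(nm,dump=False,yaw=.072):
    s,p,d,a,b,z=lean(nm,yaw)
    m=(d>0)&(abs(b)<.018)&(a>-.05)&(a<-.005)&(z<-.02)&(z>-.085)
    A,Z=a[m],z[m]
    f=np.polyfit(A,Z,1)
    for _ in range(6):
        k=abs(Z-np.polyval(f,A))<.004; f=np.polyfit(A[k],Z[k],1) if k.sum()>20 else f
    print('floor slope->lean',-np.arctan(f[0]).round(3),'n',k.sum(),'z0',f[1].round(4))
    return s,p,d,a,b,z
E
python3 - <<'E'
from h import *
s,p,d,a,b,z=pitch('w3.png')
to(.535,-.1975,.0645,.072)
s,p,d=cap('top');X=cloud('top',d)
m=(d>0)&(abs(X[...,0]-.535)<.07)&(X[...,1]<-.12)&(X[...,1]>-.3)&(X[...,2]<.03)
print('wrist base edge:')
W=wcloud(*[ (lambda t:(t[0],t[2]))(cap('wrist'))][0]) if 0 else None
E
```

```text
floor slope->lean 0.003 n 3974 z0 -0.0575
at [ 0.5347 -0.1986  0.1822] ty deg 4.08 F [-0.67 -2.47 -2.75] w 0.0521 t 6.65 units [0.05 0.03 4.71] turn -0.01
wrist base edge:
```

Lower to just above the table, with a 10 N grip for pivoting.

Request:
apply_moves(plan=[-1, 0, 0, 1, 0, -1, 0, 0, 1, 0, -1, 0, 0, 1, 0, -1, 0, 0, 0.8, 0, -1, 0, 0, 0.5, 0, -1, 0, 0, 0.37, 0, -1, 0, 0, 0, 0, -1, 0, 0, 0, 0], grip_force=14)

```text
t: 7.37
eef_pos: [0.536, -0.1935, 0.0671]
eef_rot: [[-0.073, 0.997, -0.0], [0.997, 0.073, 0.0], [0.0, -0.0, -1.0]]
wrist_force: [-0.3, -0.2, -2.3]
width: 0.0518
```

Request:
apply_moves(plan=[-1, -0.2, 0, 0, 0, -1, -0.2, 0, 0, 0, -1, -0.2, 0, 0, 0, -1, 0, 0, 0, 0])

```text
t: 7.7
eef_pos: [0.5377, -0.2103, 0.0681]
eef_rot: [[-0.072, 0.997, 0.002], [0.997, 0.072, -0.002], [-0.002, 0.002, -1.0]]
wrist_force: [0.5, -0.6, -3.0]
width: 0.0518
```

Request:
apply_moves(plan=[-1, 0.3, 0, 0, 0, -1, 0, 0, 0.2, 0, -1, 0, 0, 0, 0, -1, 0, 0, 0, 0])

```text
t: 8.03
eef_pos: [0.5362, -0.2007, 0.0616]
eef_rot: [[-0.073, 0.997, -0.001], [0.997, 0.073, 0.0], [0.0, -0.001, -1.0]]
wrist_force: [0.1, -0.3, -3.0]
width: 0.0519
```

Request:
apply_moves(plan=[-1, -0.2, 0, 0, 0, -1, -0.2, 0, 0, 0, -1, -0.2, 0, 0, 0, -1, 0, 0, 0, 0])

```text
t: 8.37
eef_pos: [0.5374, -0.2158, 0.0622]
eef_rot: [[-0.071, 0.997, -0.001], [0.997, 0.071, 0.003], [0.003, -0.001, -1.0]]
wrist_force: [-0.7, 5.2, 2.7]
width: 0.0521
```

```bash
python3 - <<'E'
from h import *
pitch('w4.png');to(.535,-.2,.064)
E
```

```text
floor slope->lean 0.042 n 4280 z0 -0.0573
at [ 0.5375 -0.2157  0.0622] ty deg 4.11 F [-1.34  5.01  1.48] w 0.0519 t 8.4167 units [ 0.64 -0.05 -0.07] turn None
```

Request:
apply_moves(plan=[-1, -0.15, 0, -0.11, 0, -1, -0.15, 0, -0.09, 0, -1, -0.15, 0, -0.08, 0, -1, 0, 0, 0, 0])

```text
t: 8.75
eef_pos: [0.5379, -0.2278, 0.0687]
eef_rot: [[-0.072, 0.997, -0.001], [0.997, 0.072, 0.001], [0.001, -0.001, -1.0]]
wrist_force: [-0.2, 2.7, -4.0]
width: 0.0521
```

```bash
python3 - <<'E'
from h import *
pitch('w5.png');to(.535,-.2,.064)
E
```

```text
floor slope->lean 0.194 n 4297 z0 -0.0596
at [ 0.5379 -0.2277  0.0687] ty deg 4.15 F [-1.31  2.88 -3.36] w 0.0522 t 8.8 units [ 1.11 -0.03  0.19] turn None
```

Request:
apply_moves(plan=[-1, -0.15, 0, -0.05, 0, -1, -0.15, 0, -0.05, 0, -1, -0.15, 0, -0.04, 0, -1, -0.15, 0, -0.04, 0, -1, -0.1, 0, -0.02, 0, -1, 0, 0, 0, 0])

```text
t: 9.3
eef_pos: [0.5394, -0.2454, 0.0739]
eef_rot: [[-0.073, 0.997, -0.001], [0.997, 0.073, -0.0], [-0.0, -0.001, -1.0]]
wrist_force: [-1.9, 2.6, -4.3]
width: 0.0518
```

```bash
python3 - <<'E'
from h import *
pitch('w6.png');to(.535,-.2,.064)
E
```

```text
floor slope->lean 0.379 n 3713 z0 -0.0651
at [ 0.5394 -0.2454  0.074 ] ty deg 4.17 F [-1.97  2.74 -4.38] w 0.0518 t 9.35 units [ 1.82 -0.04  0.4 ] turn None
```

Request:
apply_moves(plan=[-1, -0.15, 0, -0.04, 0, -1, -0.13, 0, -0.03, 0, -1, 0, 0, 0, 0])

```text
t: 9.6
eef_pos: [0.5402, -0.2523, 0.0759]
eef_rot: [[-0.073, 0.997, -0.0], [0.997, 0.073, -0.0], [-0.0, -0.0, -1.0]]
wrist_force: [-0.6, 3.3, -5.1]
width: 0.0525
```

Request:
apply_moves(plan=[-1, 0, 0, 0, 0, -1, 0, 0, 0, 0, -1, 0.3, 0, -0.3, 0, -1, 0.5, 0, -1, 0, -1, 0, 0, -1, 0, -1, 0, 0, -1, 0, -1, 0, 0, -1, 0, -1, 0, 0, 0, 0], grip_force=30)

```text
t: 10.27
eef_pos: [0.5427, -0.2345, 0.1915]
eef_rot: [[-0.073, 0.997, 0.013], [0.997, 0.073, -0.01], [-0.011, 0.012, -1.0]]
wrist_force: [1.1, -0.8, -1.7]
width: 0.0515
```

```bash
python3 - <<'E'
from h import *
s,p,d,a,b,z=pitch('w7.png');to(.517,-.24,.25)
W=wcloud(s,d)
m=(d>0)&(W[...,1]<-.28)&(W[...,1]>-.38)&(abs(W[...,0]-.517)<.06)&(W[...,2]>.1)
print(m.sum())
np.savez('w7.npz',W=W,d=d)
E
```

```text
floor slope->lean 0.151 n 2479 z0 -0.0547
at [ 0.5413 -0.2337  0.1881] ty deg 4.2 F [-0.29  0.5  -3.04] w 0.0515 t 10.3167 units [-0.2  -0.97 -2.48] turn None
4117
```

View pics/w7.png

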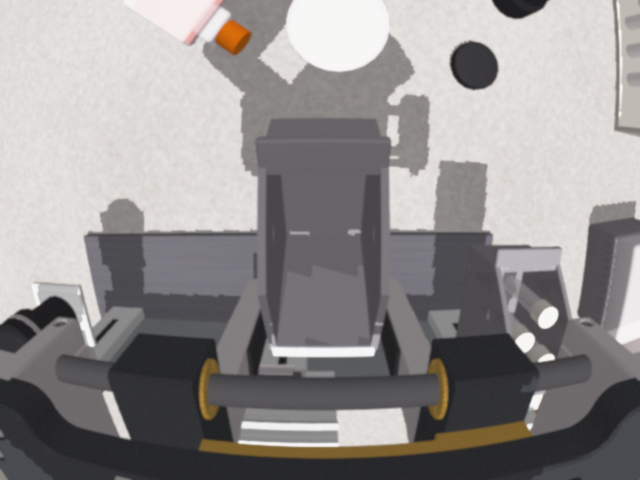

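```bash
python3 - <<'E'
from h import *
s,p,d,a,b,z=pitch('w8.png')
m=(d>0)&(abs(b)<.018)&(z>-.1)&(z<.05)
for lo in np.arange(-.08,.06,.005):
  k=m&(a>=lo)&(a<lo+.005)
  if k.sum()>5:print(round(lo,3),k.sum(),np.percentile(z[k],[5,50,95]).round(4))
z0=np.load('w7.npz');W=z0['W'];d=z0['d']
q=W[(d>0)&(W[...,1]<-.29)&(W[...,1]>-.38)&(abs(W[...,0]-.517)<.045)&(W[...,2]>.12)&(W[...,2]<.23)]
ax=np.array([.072,-.9974]);u=(q[:,:2]-[.517,-.333])@ax
for lo in np.arange(-.03,.02,.003):
  k=(u>=lo)&(u<lo+.003)
  if k.sum()>5:print('bay u',round(lo,3),k.sum(),np.percentile(q[k,2],[3,50,97]).round(4),np.percentile(q[k,0],[3,97]).round(3))
E
```

```text
floor slope->lean 0.14 n 2467 z0 -0.0543
-0.08 1236 [0.014  0.0155 0.0168]
-0.075 1165 [0.012  0.0134 0.0149]
-0.07 1076 [0.0093 0.0109 0.0124]
-0.065 44 [0.0083 0.0095 0.01  ]
-0.06 403 [-0.042  -0.0405 -0.0392]
-0.055 573 [-0.0442 -0.0428 -0.0413]
-0.05 531 [-0.0469 -0.0454 -0.044 ]
-0.045 479 [-0.0494 -0.0479 -0.0462]
-0.04 482 [-0.0519 -0.0503 -0.0491]
-0.035 456 [-0.0543 -0.053  -0.0517]
-0.03 418 [-0.0571 -0.0555 -0.054 ]
-0.025 416 [-0.0594 -0.0579 -0.0565]
-0.02 679 [-0.0605 -0.0573 -0.0527]
-0.015 806 [-0.0525 -0.0481 -0.0434]
-0.01 933 [-0.0433 -0.0382 -0.0336]
-0.005 1055 [-0.0334 -0.0285 -0.0233]
0.0 1099 [-0.0234 -0.0187 -0.0141]
0.005 1283 [-0.0141 -0.0089 -0.004 ]
0.01 1410 [-0.004   0.001   0.0059]
0.015 627 [0.005  0.0066 0.008 ]
0.02 380 [0.003  0.0042 0.0056]
0.025 23 [0.0021 0.0028 0.003 ]
bay u -0.021 85 [0.1301 0.1316 0.1404] [0.506 0.529]
bay u -0.018 441 [0.1307 0.138  0.1877] [0.505 0.536]
bay u -0.015 587 [0.1841 0.1879 0.1899] [0.502 0.556]
bay u -0.012 127 [0.1799 0.1835 0.1892] [0.501 0.557]
bay u -0.009 66 [0.1762 0.1779 0.1797] [0.504 0.556]
bay u -0.006 82 [0.1214 0.1741 0.1758] [0.501 0.556]
bay u -0.003 824 [0.148  0.1801 0.1902] [0.5   0.558]
bay u -0.0 1692 [0.1591 0.1806 0.1902] [0.499 0.558]
```

Request:
apply_moves(plan=[-1, 0, -0.4, -0.5, 0, -1, 0, -0.4, -0.5, 0, -1, 0, -0.42, -0.5, 0, -1, 0, 0, 0, 0, -1, 0, 0, 0, 0])

```text
t: 10.78
eef_pos: [0.5079, -0.2341, 0.2195]
eef_rot: [[-0.072, 0.997, -0.0], [0.997, 0.072, 0.0], [0.0, -0.0, -1.0]]
wrist_force: [0.2, -0.3, -3.3]
width: 0.052
```

Request:
apply_moves(plan=[-1, -0.5, 0, 0, 0, -1, -0.5, 0, 0, 0, -1, -0.5, 0, 0, 0, -1, -0.5, 0, 0, 0, -1, -0.3, 0, 0, 0, -1, -0.2, 0, 0, 0, -1, 0, 0, 0, 0, -1, 0, 0, 0, 0])

```text
t: 11.45
eef_pos: [0.5128, -0.2966, 0.2205]
eef_rot: [[-0.073, 0.997, -0.0], [0.997, 0.073, 0.0], [0.0, -0.0, -1.0]]
wrist_force: [0.1, 0.6, -2.9]
width: 0.0516
```

```bash
cat >> h.py <<'E'
def fit(nm=None,save=None):
    "lean from floor and rear wall in a wrist view, grasp/strip position in bay u,v,z"
    s,p,d,a,b,z=lean(nm)
    m=(d>0)&(abs(b)<.018)&(z>-.085)&(z<.03)&(a>-.06)&(a<.03)
    P=np.stack([a[m],z[m]],1);best=None
    for th in np.arange(-.1,.65,.005):
        c,sn=np.cos(th),np.sin(th);x=P[:,0]*c-P[:,1]*sn;zz=P[:,0]*sn+P[:,1]*c
        hz,e=np.histogram(zz,np.arange(-.09,-.02,.001));hx,f=np.histogram(x,np.arange(-.02,.06,.001))
        sc=hz.max()+hx.max()
        if best is None or sc>best[0]: best=(sc,th,e[hz.argmax()]+.0005,f[hx.argmax()]+.0005)
    _,th,zf,xr=best;c,sn=np.cos(th),np.sin(th)
    # rear wall inner x=.0365, floor z=-.0365 in bin
    ex,ez=.0584-.0365+xr,.020+.0365+zf
    e=np.array([ex*c+ez*sn,-ex*sn+ez*c])
    q=s['eef_pos'][:2]-[.517,-.333]
    u=q@[.072,-.9974];v=q@[.9974,.072]
    print('lean',round(th,3),'tcp in bin',round(.0365-xr,4),round(-.0365-zf,4),'edge u %.4f v %.4f z %.4f'%(u+e[0],v,s['eef_pos'][2]+e[1]),'tcp u',round(u,4),'z',round(s['eef_pos'][2],4),'F',s['wrist_force'].round(1),'t',round(s['t'],2))
    return s,p,d
E
python3 - <<'E'
from h import *
fit('w9.png');s,p,d=cap('side');cv2.imwrite('pics/s9.png',cv2.resize(p[60:190,260:460,::-1],None,fx=4,fy=4,interpolation=cv2.INTER_CUBIC))
E
```

```text
lean 0.47 tcp in bin 0.026 0.025 edge u -0.0100 v -0.0016 z 0.2014 tcp u -0.0366 z 0.2205 F [ 0.1  0.6 -2.9] t 11.45
```

View pics/s9.png

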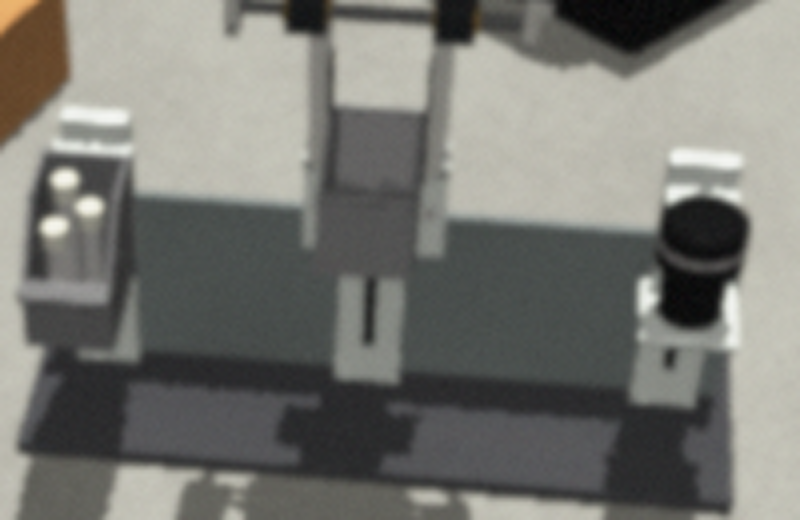

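Request:
apply_moves(plan=[-1, -0.18, 0.1, 0, 0, -1, 0, 0, 0, 0, -1, 0, 0, 0.12, 0, -1, 0, 0, 0.12, 0, -1, 0, 0, 0.12, 0, -1, 0, 0, 0.12, 0, -1, 0, 0, 0, 0])

```text
t: 12.13
eef_pos: [0.5152, -0.3003, 0.2076]
eef_rot: [[-0.073, 0.997, -0.001], [0.997, 0.073, 0.001], [0.001, -0.001, -1.0]]
wrist_force: [-0.3, -0.1, -2.6]
width: 0.052
```

Request:
apply_moves(plan=[-1, 0, 0, 0.1, 0, -1, 0, 0, 0.05, 0, -1, 0, 0, 0, 0])

```text
t: 12.38
eef_pos: [0.5157, -0.301, 0.205]
eef_rot: [[-0.073, 0.997, 0.0], [0.997, 0.073, -0.001], [-0.001, 0.0, -1.0]]
wrist_force: [0.6, -0.9, -1.9]
width: 0.0518
```

```bash
python3 - <<'E'
from h import *
fit()
E
```

```text
lean 0.47 tcp in bin 0.026 0.025 edge u -0.0054 v 0.0010 z 0.1859 tcp u -0.032 z 0.205 F [ 0.6 -0.9 -1.9] t 12.38
```

Request:
apply_moves(plan=[-1, 0, 0, 0.06, 0, -1, 0, 0, 0.06, 0, -1, 0, 0, 0, 0])

```text
t: 12.68
eef_pos: [0.5163, -0.3019, 0.2033]
eef_rot: [[-0.073, 0.997, 0.002], [0.997, 0.073, -0.003], [-0.003, 0.002, -1.0]]
wrist_force: [0.2, -2.8, 1.3]
width: 0.052
```

Request:
apply_moves(plan=[-1, 0, 0, 0.06, 0, -1, 0, 0, 0.04, 0, -1, 0, 0, 0, 0])

```text
t: 12.93
eef_pos: [0.5167, -0.3027, 0.2021]
eef_rot: [[-0.073, 0.997, 0.004], [0.997, 0.073, -0.005], [-0.006, 0.003, -1.0]]
wrist_force: [-1.2, -4.0, 6.5]
width: 0.0518
```

Request:
apply_moves(plan=[-1, -0.08, 0, 0, 0, -1, 0, 0, 0, 0, -1, 0, 0, 0, 0])

```text
t: 13.18
eef_pos: [0.5166, -0.3038, 0.2009]
eef_rot: [[-0.073, 0.997, 0.003], [0.997, 0.073, -0.003], [-0.003, 0.002, -1.0]]
wrist_force: [1.2, -3.6, 5.0]
width: 0.0521
```

```bash
python3 - <<'E'
from h import *
fit()
E
```

```text
lean 0.465 tcp in bin 0.026 0.025 edge u -0.0024 v 0.0017 z 0.1819 tcp u -0.0291 z 0.2009 F [ 1.2 -3.6  5. ] t 13.18
```

Request:
apply_moves(plan=[-1, 0, 0, 0, 0, -1, 0.03, 0, 0.08, 0, -1, 0.03, 0, 0.06, 0, -1, 0, 0, 0, 0], grip_force=18)

```text
t: 13.57
eef_pos: [0.5159, -0.3009, 0.1955]
eef_rot: [[-0.073, 0.997, 0.001], [0.997, 0.073, 0.0], [0.0, 0.001, -1.0]]
wrist_force: [2.8, -2.3, 2.1]
width: 0.0518
```

```bash
python3 - <<'E'
from h import *
fit()
E
```

```text
lean 0.35 tcp in bin 0.024 0.024 edge u -0.0012 v 0.0012 z 0.1799 tcp u -0.0321 z 0.1955 F [ 2.8 -2.3  2.1] t 13.57
```

Request:
apply_moves(plan=[-1, 0.03, 0, 0.07, 0, -1, 0.03, 0, 0.06, 0, -1, 0.02, 0, 0.05, 0, -1, 0, 0, 0, 0, -1, 0, 0, 0, 0])

```text
t: 14.03
eef_pos: [0.5156, -0.2986, 0.191]
eef_rot: [[-0.073, 0.997, -0.0], [0.997, 0.073, 0.001], [0.001, 0.0, -1.0]]
wrist_force: [2.7, 1.4, 3.1]
width: 0.0522
```

```bash
python3 - <<'E'
from h import *
fit()
E
```

```text
lean 0.215 tcp in bin 0.024 0.023 edge u -0.0015 v 0.0011 z 0.1808 tcp u -0.0344 z 0.191 F [2.7 1.4 3.1] t 14.03
```

Request:
apply_moves(plan=[-1, 0, 0, 0.03, 0, -1, 0, 0, 0, 0, -1, 0, 0, 0, 0, -1, 0, 0, 0, 0], grip_force=4)

```text
t: 14.42
eef_pos: [0.5151, -0.2984, 0.1897]
eef_rot: [[-0.073, 0.997, -0.001], [0.997, 0.073, 0.002], [0.002, -0.001, -1.0]]
wrist_force: [3.6, 3.1, -1.8]
width: 0.0524
```

```bash
python3 - <<'E'
from h import *
fit()
E
```

```text
lean 0.17 tcp in bin 0.024 0.024 edge u -0.0014 v 0.0006 z 0.1799 tcp u -0.0347 z 0.1897 F [ 3.6  3.1 -1.8] t 14.42
```

Request:
apply_moves(plan=[0.25, 0, 0, 0, 0, 0.4, 0, 0, 0, 0, 0.4, 0, 0, 0, 0, 0.4, 0, 0, 0, 0])

```text
t: 14.8
eef_pos: [0.5152, -0.2995, 0.1908]
eef_rot: [[-0.073, 0.997, -0.001], [0.997, 0.073, -0.0], [-0.0, -0.001, -1.0]]
wrist_force: [-0.6, -0.4, 0.0]
width: 0.0657
```

```bash
python3 - <<'E'
from h import *
fit();print(robot.read_state()['width'])
E
```

```text
lean 0.17 tcp in bin 0.025 0.025 edge u -0.0014 v 0.0006 z 0.1802 tcp u -0.0335 z 0.1908 F [-0.6 -0.4  0. ] t 14.8
0.06567236894438831
```

Request:
apply_moves(plan=[0.4, 0, 0, -0.3, 0, 0.4, 0, 0, -1, 0, 0.4, 0, 0, -1, 0, 0.4, 0, 0, -0.6, 0, -1, 1, 0, 0, 0, -1, 1, 0, 0, 0, -1, 1, 0, 0, 0, -1, 0, 0, 0, 0], grip_force=15)

```text
t: 15.52
eef_pos: [0.5099, -0.2214, 0.2641]
eef_rot: [[-0.076, 0.997, 0.0], [0.997, 0.076, 0.001], [0.0, 0.001, -1.0]]
wrist_force: [0.2, 0.3, -0.0]
width: 0.0429
```

```bash
python3 - <<'E'
from h import *
s,p,d=fit('w20.png')
W=wcloud(s,d);q=W-[.517,-.333,0];u=q[...,:2]@[.072,-.9974];v=q[...,:2]@[.9974,.072]
m=(d>0)&(abs(v)<.02)&(u<-.09)&(u>-.125)&(W[...,2]>.15)&(W[...,2]<.2)
for lo in np.arange(-.125,-.09,.003):
  k=m&(u>=lo)&(u<lo+.003)
  if k.sum()>4: print(round(lo,3),k.sum(),np.median(W[k][:,2]).round(4))
t=np.array([-.108*.072+.001*.9974+.517, .108*.9974+.001*.072-.333]);to(*t,.215,.072);print(robot.read_state()['width'])
E
```

```text
lean 0.175 tcp in bin 0.023 0.043 edge u -0.0810 v 0.0010 z 0.2352 tcp u -0.1118 z 0.2641 F [ 0.2  0.3 -0. ] t 15.52
-0.116 79 0.1808
-0.113 280 0.183
-0.11 234 0.183
-0.107 419 0.1813
-0.104 231 0.1817
-0.101 212 0.1813
-0.098 26 0.1806
at [ 0.5101 -0.2231  0.2641] ty deg 4.32 F [ 0.56 -0.45 -0.19] w 0.0388 t 15.5667 units [-0.08 -0.    1.96] turn 0.03
0.03877002690914761
```

Request:
apply_moves(plan=[-1, 0, 0, 0, 0, -1, 0, 0, 0, 0, -1, 0, 0, 0.6, 0, -1, 0, 0, 0.6, 0, -1, 0, 0, 0.4, 0, -1, 0, 0, 0.3, 0, -1, 0, 0, 0, 0, -1, 0, 0, 0, 0])

```text
t: 16.23
eef_pos: [0.51, -0.2248, 0.2156]
eef_rot: [[-0.072, 0.997, -0.001], [0.997, 0.072, 0.0], [0.0, -0.0, -1.0]]
wrist_force: [0.3, 0.2, -0.7]
width: 0.0004
```

```bash
python3 - <<'E'
from h import *
to(.51,-.2255,.205,.072)
s=robot.read_state();q=s['eef_pos'][:2]-[.517,-.333];print('u',q@[.072,-.9974],'v',q@[.9974,.072])
E
```

```text
at [ 0.51   -0.2248  0.2156] ty deg 4.15 F [ 0.32  0.15 -0.66] w 0.0004 t 16.2333 units [-0.03 -0.    0.42] turn 0.0
u -0.10846884046025732 v 0.0007974859037679584
```

Request:
apply_moves(plan=[-1, 0, 0, 0.2, 0, -1, 0, 0, 0.2, 0, -1, 0, 0, 0.1, 0, -1, 0, 0, 0.1, 0, -1, 0, 0, 0, 0])

```text
t: 16.65
eef_pos: [0.5103, -0.2246, 0.2009]
eef_rot: [[-0.073, 0.997, 0.001], [0.997, 0.073, -0.001], [-0.001, 0.001, -1.0]]
wrist_force: [1.1, -0.9, 1.9]
width: 0.0006
```

Request:
apply_moves(plan=[-1, 0, 0, 0.08, 0, -1, 0, 0, 0.08, 0, -1, 0, 0, 0, 0])

```text
t: 16.9
eef_pos: [0.5102, -0.2247, 0.1967]
eef_rot: [[-0.073, 0.997, 0.001], [0.997, 0.073, -0.001], [-0.001, 0.001, -1.0]]
wrist_force: [0.5, -1.7, 2.3]
width: 0.0005
```

Request:
apply_moves(plan=[-1, 0, 0, 0.08, 0, -1, 0, 0, 0.08, 0, -1, 0, 0, 0, 0])

```text
t: 17.15
eef_pos: [0.51, -0.2244, 0.1923]
eef_rot: [[-0.073, 0.997, -0.0], [0.997, 0.073, 0.0], [0.0, -0.0, -1.0]]
wrist_force: [0.2, -1.1, 2.1]
width: 0.0005
```

Request:
apply_moves(plan=[-1, 0, 0, 0.08, 0, -1, 0, 0, 0.04, 0, -1, 0, 0, 0, 0])

```text
t: 17.4
eef_pos: [0.5093, -0.2237, 0.1885]
eef_rot: [[-0.073, 0.997, -0.002], [0.997, 0.073, 0.002], [0.002, -0.002, -1.0]]
wrist_force: [-1.2, -0.1, -0.1]
width: -0.0001
```

Request:
apply_moves(plan=[-1, 0, 0, 0.05, 0, -1, 0, 0, 0.03, 0, -1, 0, 0, 0, 0])

```text
t: 17.65
eef_pos: [0.5098, -0.2241, 0.1872]
eef_rot: [[-0.073, 0.997, -0.001], [0.997, 0.073, 0.001], [0.001, -0.001, -1.0]]
wrist_force: [-1.0, -0.1, -1.0]
width: 0.0004
```

Request:
apply_moves(plan=[-1, 0, 0, 0.05, 0, -1, 0, 0, 0.03, 0, -1, 0, 0, 0, 0])

```text
t: 17.9
eef_pos: [0.5102, -0.2244, 0.1862]
eef_rot: [[-0.073, 0.997, 0.0], [0.997, 0.073, -0.0], [-0.0, 0.0, -1.0]]
wrist_force: [-1.4, 1.1, 2.6]
width: 0.0
```

```bash
cat >> h.py <<'E'
def lip():
    s,p,d=cap('side');W=cloud('side',d);q=W-[.517,-.333,0];u=q[...,:2]@[.072,-.9974];v=q[...,:2]@[.9974,.072]
    m=(d>0)&(abs(v)<.024)&(u<-.0)&(u>-.13)&(W[...,2]>.11)&(W[...,2]<.26)
    for lo in np.arange(-.125,0,.008):
      k=m&(u>=lo)&(u<lo+.008)
      if k.sum()>4: print(round(lo,3),k.sum(),np.percentile(W[k][:,2],[5,50,95]).round(4))
E
python3 - <<'E'
from h import *
fit('w30.png')
s,p,d=lean(None)[:3];W=wcloud(s,d);q=W-[.517,-.333,0];u=q[...,:2]@[.072,-.9974];v=q[...,:2]@[.9974,.072]
m=(d>0)&(abs(v)<.024)&(u<-.09)&(u>-.13)&(W[...,2]>.14)&(W[...,2]<.2)
for lo in np.arange(-.13,-.09,.004):
  k=m&(u>=lo)&(u<lo+.004)
  if k.sum()>4: print(round(lo,3),k.sum(),np.percentile(W[k][:,2],[5,50,95]).round(4))
E
```

```text
lean 0.01 tcp in bin 0.046 -0.014 edge u -0.0960 v 0.0010 z 0.2201 tcp u -0.1088 z 0.1862 F [-1.4  1.1  2.6] t 17.9
-0.122 704 [0.1686 0.1854 0.1984]
-0.118 822 [0.169  0.1862 0.1992]
-0.114 218 [0.1602 0.1632 0.1648]
-0.11 252 [0.1632 0.1641 0.1652]
-0.106 228 [0.1631 0.1641 0.1651]
-0.102 215 [0.1633 0.1642 0.1652]
-0.098 144 [0.1635 0.1651 0.1691]
-0.094 92 [0.1595 0.1702 0.173 ]
```

Request:
apply_moves(plan=[-1, 0, 0, 0.04, 0, -1, 0, 0, 0, 0, -1, 0, 0, 0, 0])

```text
t: 18.25
eef_pos: [0.5103, -0.2245, 0.1859]
eef_rot: [[-0.073, 0.997, 0.001], [0.997, 0.073, -0.0], [-0.0, 0.001, -1.0]]
wrist_force: [-3.0, 1.4, 6.7]
width: 0.0008
```

Request:
apply_moves(plan=[-1, 0, 0, 0.03, 0, -1, 0, 0, 0, 0, -1, 0, 0, 0, 0])

```text
t: 18.5
eef_pos: [0.5104, -0.2245, 0.1857]
eef_rot: [[-0.073, 0.997, 0.001], [0.997, 0.073, -0.0], [-0.001, 0.001, -1.0]]
wrist_force: [-3.5, 2.4, 10.0]
width: 0.0005
```

Hard stop reached at 10 N, so I retreat and check.

Request:
apply_moves(plan=[-1, 0, 0, -0.1, 0, -1, 0, 0, -0.3, 0, -1, 0, 0, -1, 0, -1, 0, 0, -1, 0, -1, 0.5, 0, -1, 0, -1, 0, 0, 0, 0])

```text
t: 19.0
eef_pos: [0.5112, -0.2123, 0.2748]
eef_rot: [[-0.074, 0.997, 0.008], [0.997, 0.074, -0.005], [-0.005, 0.008, -1.0]]
wrist_force: [0.1, 0.5, 0.9]
width: 0.0007
```

```bash
python3 - <<'E'
from h import *
s,p,d=fit('w40.png');W=wcloud(s,d);q=W-[.517,-.333,0];u=q[...,:2]@[.072,-.9974];v=q[...,:2]@[.9974,.072]
m=(d>0)&(abs(v)<.024)&(u<-.03)&(u>-.13)&(W[...,2]>.11)&(W[...,2]<.22)
for lo in np.arange(-.122,-.09,.004):
  k=m&(u>=lo)&(u<lo+.004)
  if k.sum()>4: print(round(lo,3),k.sum(),np.percentile(W[k][:,2],[5,50,95]).round(4))
k=m&(abs(v)<.018)&(u>-.09)&(u<-.045)&(W[...,2]<.14)
print('floor fit',np.polyfit(u[k],W[k][:,2],1),k.sum())
s,p,d=cap('side');cv2.imwrite('pics/s40.png',cv2.resize(p[60:260,200:470,::-1],None,fx=2.9,fy=2.9,interpolation=cv2.INTER_CUBIC))
E
```

```text
lean 0.0 tcp in bin 0.046 -0.015 edge u -0.1084 v 0.0029 z 0.3098 tcp u -0.1208 z 0.2748 F [0.1 0.5 0.9] t 19.0
-0.114 223 [0.1604 0.1635 0.1652]
-0.11 310 [0.1634 0.1643 0.1656]
-0.106 288 [0.1632 0.1644 0.1654]
-0.102 363 [0.1219 0.1642 0.1653]
-0.098 185 [0.1633 0.1645 0.1674]
-0.094 52 [0.1601 0.1705 0.1736]
floor fit [-0.03178967  0.12100218] 201
```

View pics/s40.png

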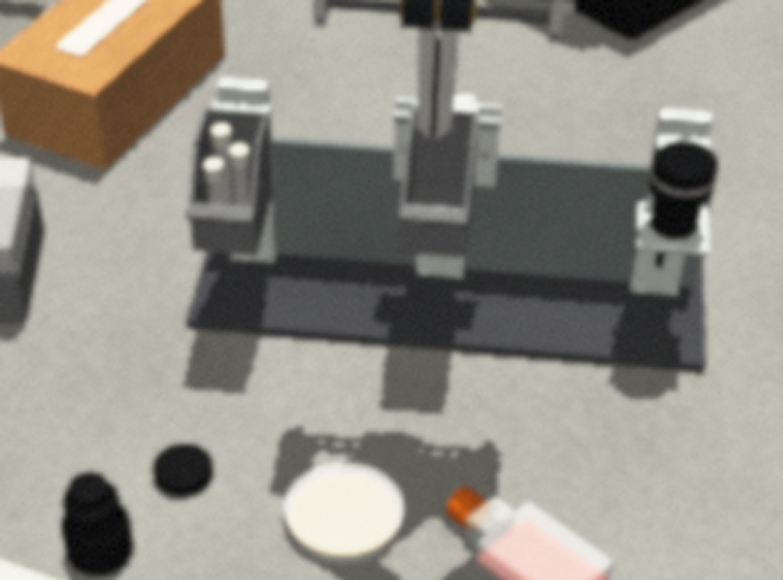

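```bash
python3 -c "
from h import *
robot.finish_job()"
```

```text
the job is handed in; nothing more can be done
```

The grey bin is hung on the middle column's bracket and the job is handed in, at about 19 s of the 62 s. No verdict was reported.

- **Leaning:** The interface only turns the tool about its own axis. So I leaned the bin by 0.46 rad in the jaws by easing its heel against the edge of the stand's base plate.
- **Hooking:** The camera showed the bracket about 15 mm higher than usual. The strip touched the cleat with about 9 N, and I swung the bin down to about 0.17 rad, where it stayed when let go.
- **Pressing home:** The lip took about 2–3 N on the way, then the force dropped as the bin went home. It then met a hard stop, pressed to 10 N.

**Last checks:** With the gripper clear, the lip stayed at 0.164 m, the same height as under the press. The main fit put the lean at 0.00 rad. A coarser fit of the bin floor on few points gave about 0.03 rad, just inside the 0.035 limit. Before the press, the strip's edge was at the wall, about 1 mm off centre and 15 mm above the mark. In the last side picture everything in view looked undisturbed; it showed the stand with its two outer columns, the dish, the lens and its cap, and one flask.

I could not see the catch directly. That it snapped is inferred from the force drop, the hard stop and the unchanged height.

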